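# Click a fresh paint pan into the palette

### The job

Take the teal pan from the board, set it level on the yellow tongues in the palette's empty place and let go of it: its paint is still soft, so do not push it in with the fingers. Then pick up the muller, hold it upright and press straight down on the pan's rim with its flat foot until the pan clicks fully home. Stand the muller back upright on the glass slab, and leave the other pans and the ink jar where they are.

Things in the scene. Friction and masses are not known exactly. Their poses are not given: they have to be found in the camera images.
- pan_teal: a loose paint pan: a white plastic cup, 24 mm high, filled with dark teal paint to 3 mm below its rim. Its straight wall is 45 mm in diameter from 6 mm up to the rim at 24 mm; round its foot runs a bead 52 mm in diameter, 6 mm high, bevelled 2 mm underneath. About 60 g (40 to 85). Origin: centre of the underside, z up. The pan to fit, on one of the board's three spots.
- pan_ochre: a loose paint pan: a white plastic cup, 24 mm high, filled with yellow ochre paint to 3 mm below its rim. Its straight wall is 45 mm in diameter from 6 mm up to the rim at 24 mm; round its foot runs a bead 52 mm in diameter, 6 mm high, bevelled 2 mm underneath. About 60 g (40 to 85). Origin: centre of the underside, z up. It stands on the board; leave it alone.
- pan_black: a loose paint pan: a white plastic cup, 24 mm high, filled with black paint to 3 mm below its rim. Its straight wall is 45 mm in diameter from 6 mm up to the rim at 24 mm; round its foot runs a bead 52 mm in diameter, 6 mm high, bevelled 2 mm underneath. About 60 g (40 to 85). Origin: centre of the underside, z up. It stands on the board; leave it alone.
- board: fixed white board, 90 mm (its x) by 275 mm (its y), 5 mm thick, carrying the three loose pans in a row along its y, about 88 mm apart. Origin: centre of the underside, so its top is at z = 5 mm.
- palette: fixed white enamelled tray, 200 mm (its x) by 240 mm (its y), deck 6 mm above the table, edge rim 6 mm higher. Its half nearer the robot (-x) has three pan places in a row along y, 76 mm apart, 44 mm from the middle: two hold a blue and a crimson pan, one is empty (which varies). The far half has two mixing dishes with dried paint. Origin: centre of underside.
- open_place: the palette's empty pan place. Origin: its centre, on the deck (6 mm above the table); x, y parallel to the palette's. Round it a moulded ring, 75 mm wide, 4 mm high. Grey guide posts, 14 mm wide, 18 mm high, at +y and -y, inner faces 27 mm from the centre. Four yellow sprung tongues, 10 mm wide, 16 mm high, at 50, 130, 230, 310 degrees from its x axis. Open 34 mm wide at +x and -x for fingers.
- noses (a point): point on the empty place's axis, 10 mm above the deck: where a pan's underside rests (10 to 11 mm) when set on the tongues' hooked noses, which reach in to 23 mm from the centre and slope inward and down. Pressed down with about 10 to 18 N the pan spreads the tongues and they snap in over its bead; fully home, its underside is on the deck and its rim 24 mm above the deck.
- tongue0 (a joint): sprung tongue at 50 degrees of the empty place: how far it is pushed outward, in m. 0 at rest and when it has snapped in over the pan's bead; about 0.003 while the bead passes; at most 0.0045. Smooth plastic, about 1.4 N per mm.
- tongue1 (a joint): sprung tongue at 130 degrees of the empty place: how far it is pushed outward, in m. 0 at rest and when it has snapped in over the pan's bead; about 0.003 while the bead passes; at most 0.0045. Smooth plastic, about 1.4 N per mm.
- tongue2 (a joint): sprung tongue at 230 degrees of the empty place: how far it is pushed outward, in m. 0 at rest and when it has snapped in over the pan's bead; about 0.003 while the bead passes; at most 0.0045. Smooth plastic, about 1.4 N per mm.
- tongue3 (a joint): sprung tongue at 310 degrees of the empty place: how far it is pushed outward, in m. 0 at rest and when it has snapped in over the pan's bead; about 0.003 while the bead passes; at most 0.0045. Smooth plastic, about 1.4 N per mm.
- muller: the pusher: a loose paint-grinding muller standing upright, 95 mm high, about 350 g (245 to 490). Round flat glass foot 58 mm in diameter and 14 mm thick, a glass taper up to 30 mm height, then a straight round wooden handle 30 mm in diameter from 30 to 88 mm height with a slightly domed end. Origin: centre of the foot's underside, z up along the handle.
- slab: fixed square glass grinding slab, 150 x 150 mm, 8 mm thick, on which the muller stands. Origin: centre of the underside, so its top is at z = 8 mm; x and y along its edges.
- ink_jar: closed round ink jar, dark teal with a white cap, 54 mm in diameter, 68 mm high, standing left of the palette; leave it alone. Origin: centre of the underside.
Not all that is in view belongs to the job. Leave any green look-alike of the pan_teal alone.

How it is judged:
By the outcome, as a careful person would: the job done as asked, in the order asked, and still so for the second after the job is handed in, with the robot touching nothing.
It also fails if it takes over 53 s, if anything falls off the work surface, if the arm or the gripper's body presses on something with over 40 N, if the wrist force passes 120 N, or if a joint passes its speed limit or range.

### The arm

A 6-joint arm with a two-finger parallel gripper is mounted at the origin on the work surface. World frame = base frame: x ahead of the robot, y to its left, z up, the work surface at z = 0. Lengths are in mm, angles in rad, forces in N, time in s.
With the tool pointing down it reaches from about 350 to 775 mm from the base axis. Payload 7.3 kg.
Tool frame: the origin (TCP) lies at the very end of the fingers, on their centre line; the grasp point (between the pads) lies 19 mm behind it; z points along the fingers, y is the line along which they close (so a half turn about z gives the same grasp; the last joint's range is limited). The gripper opens to 92 mm and grips with 3 to 60 N. Pads are 19 mm wide; open, the fingers measure 130 mm over their backs; the gripper's body (75 mm by 190 mm) begins 47 mm behind the grasp point.
Start: joints at [-1.441, 0.342, 1.524, -0, 1.275, -0.146], TCP at [142.988, -505.172, 226.741] pointing down, gripper open.
Joint ranges: [-2.53, 2.53], [-0.77, 2.02], [0.04, 2.7], [-1, 4.14], [0.28, 2.66], [-3.11, 3.11]. Speed limits (rad/s): [2.57, 2.57, 3.14, 3.14, 3.14, 3.14].

### API

Orientations are given as [roll, pitch, yaw] about the fixed x, y, z axes, in that order (R = Rz(yaw) Ry(pitch) Rx(roll)).
In Python, from plant import * gives the robot as it stands.
- The arm moves only by the tool arm_command, never from a script. Its arguments are lists of equal length, an entry for each row: "gripper": the finger opening in mm, from 0 to 91.8; "dp": the shift along the tool's x, y, z in units of 25 mm (1.0 is 25 mm), a list of three; "twist": the turn about the tool's z in units of 5 degrees (1.0 is 5 degrees). A call has exactly 5 rows; each row shifts and turns the commanded pose from where the row before left it, along the tool's axes as they then stand; what a row does not reach is not made up. A row lasts 1/8 s, in which the tool goes at most 62.5 mm and 10.7 degrees, less where a joint would pass 70% of its speed; a pose out of reach is approached as far as the arm can. A call is refused whole if a number of a shift passes 1 or a number of a turn 1, either way. A call with a gripper value outside its range is refused whole. The fingers move at their own pace and stop on an object; the grip force is fixed at half the most. Time passes only in rows, so rows that do not move let the fingers close, or fill a call up. It gives the time, the measured TCP pose, the force, the opening and the grip force at its end, in the units of the state.
- get_obs(): the state, without advancing time (a new reading comes with each control period).
- capture(name): name is "side" or "top" or "wrist"; returns the picture (400x640x3 uint8, red, green, blue); there is no depth.
- get_calibration(name): a dict with "mtx" (3x3 intrinsics, pixels), "position" and "attitude" of the camera in the world; the wrist camera has in their place "mount" (4x4, takes a point from camera to tool coordinates, whose origin is the TCP and whose axes are the flange's). Camera axes: x right, y down, z forward; pixel columns grow to the right and rows downward; lengths in mm; the calibration is good to about 2 mm. A picture is of the moment at which its call begins: read the wrist's pose just before it. get_calibration takes no time and is no camera call.
- close_job(): hands the job in; it is judged then, once.
The state is a dict: "time": time; "joint_positions": joint angles; "dq": joint speeds; "tau": joint torques, N m; "tool_pos": TCP position; "tcp_rot": TCP orientation; "contact_force": force on the tool from outside, world axes, zero at the start; "moment": the same for the moment, N m; "grip_width": finger opening in mm; "finger_force": force on a finger pad.
Only numpy, scipy, OpenCV 4.12 (cv2) and the standard library are available. Lean on these libraries where they do the work, as an engineer would, in place of code of your own. Each camera call takes 0.05 s, during which the arm holds its last target. There are 200 camera calls.

## Working session

There is one attempt and no reset: what is moved stays moved. The work goes in short steps, Python scripts to look and compute and a tool call to move; the robot and the scene stay as the last step left them, time stands still between calls to the robot, and variables do not carry over. Pictures are saved under pics/ and viewed, at most 10 in all, crops included, and the job is handed in when it is done.

Besides the shell and the picture viewer there is one more tool, called after "Request:" by a JSON object that holds its "api" and its "payload". arm_command: Moves the arm, as the interface text tells. Its arguments: {"type":"object","properties":{"gripper":{"type":"array"},"dp":{"type":"array"},"twist":{"type":"array"}},"required":["gripper","dp","twist"]}

```bash
mkdir -p pics; ls; python3 - <<'E'
from plant import *
import cv2,numpy as np
o=get_obs();print(o)
for n in("top","side","wrist"):
    c=get_calibration(n);print(n,c)
    cv2.imwrite(f"pics/{n}0.png",capture(n)[:,:,::-1])
a=[cv2.imread(f"pics/{n}0.png") for n in("top","side")]
E
```

```text
pics
{'time': 0.0, 'joint_positions': array([-1.44098917e+00,  3.42703112e-01,  1.52499562e+00, -8.71634673e-06,
        1.27538498e+00, -1.45997150e-01]), 'dq': array([ 0.00136826,  0.00069433, -0.00042573,  0.00024872,  0.0010839 ,
       -0.00108109]), 'tau': array([-4.32506258e-04, -4.31241131e+01, -2.44222981e+01,  7.19081727e-02,
        5.57168364e-02, -1.50578148e-04]), 'tool_pos': array([ 142.93725808, -504.75809222,  226.06260278]), 'tcp_rot': array([-3.14011625e+00, -2.08671132e-04,  2.75806693e-01]), 'contact_force': array([ 0.69900976, -0.38343084,  0.14452777]), 'moment': array([ 0.01276098,  0.00173038, -0.0237865 ]), 'finger_force': 0.0, 'grip_width': 91.53184832368537}
top {'mtx': array([[405.54613148,   0.        , 327.36342387],
       [  0.        , 405.54613148, 199.31332346],
       [  0.        ,   0.        ,   1.        ]]), 'position': array([ 420.52126235,   43.23600818, 1149.8718746 ]), 'attitude': array([-3.07783529,  0.02776881, -1.56329417])}
side {'mtx': array([[392.21426706,   0.        , 320.40986624],
       [  0.        , 392.21426706, 196.71486326],
       [  0.        ,   0.        ,   1.        ]]), 'position': array([ 442.46801953, -795.3141289 ,  607.5160026 ]), 'attitude': array([-2.14574242,  0.00721645, -0.03888635])}
wrist {'mtx': array([[280.28261697,   0.        , 319.59683863],
       [  0.        , 280.28261697, 196.83953276],
       [  0.        ,   0.        ,   1.        ]]), 'mount': array([[ 5.50828783e-04, -9.51399063e-01, -3.07960255e-01,
         8.40848335e+01],
       [ 9.99999565e-01,  7.55989147e-04, -5.46884931e-04,
        -7.25950627e-01],
       [ 7.53120422e-04, -3.07959820e-01,  9.51399066e-01,
        -1.59389576e+02],
       [ 0.00000000e+00,  0.00000000e+00,  0.00000000e+00,
         1.00000000e+00]])}
```

View pics/top0.png

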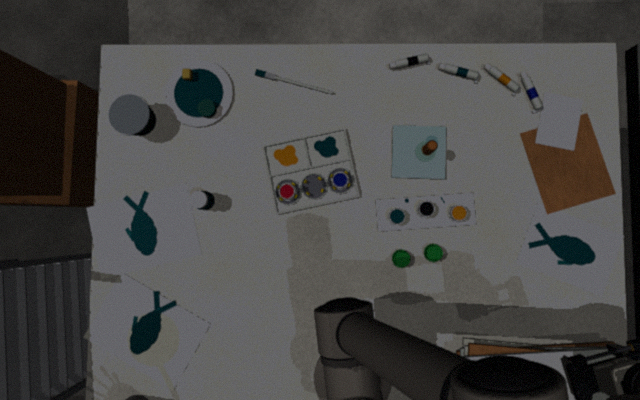

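View pics/side0.png

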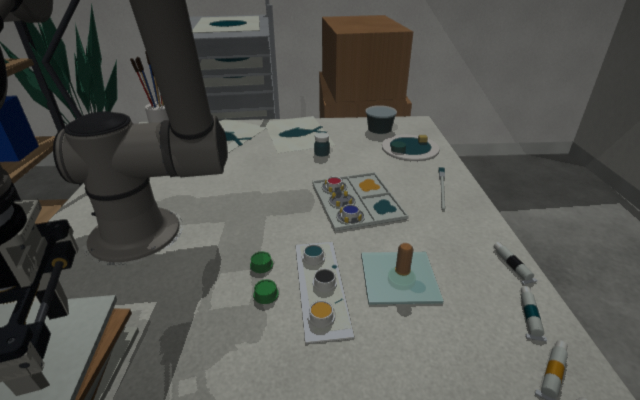

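The top view shows these objects:
- Board pans: teal (398,216), black (427,209) and ochre (459,213). Green look-alikes are at (402,258) and (433,253), off the board.
- Empty place: the middle one at (314,186), between crimson (287,191) and blue (341,180).
- Muller: (429,146).

The pan meant is the teal one on the board, at side view (314,254). I'll confirm it in an enlarged crop.

```bash
python3 - <<'E'
import cv2,numpy as np
t=cv2.imread("pics/top0.png")[120:270,260:460]
s=cv2.imread("pics/side0.png")[165:315,255:455]
im=np.vstack([cv2.resize(a,None,fx=4,fy=4,interpolation=cv2.INTER_CUBIC)[:600] for a in (t,)])
im2=cv2.resize(s,None,fx=4,fy=4,interpolation=cv2.INTER_CUBIC)
g=lambda i:np.clip(255*(i/255.)**.5,0,255).astype(np.uint8)
cv2.imwrite("pics/top_c.png",g(im));cv2.imwrite("pics/side_c.png",g(im2))
E
```

```text
(no output)
```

View pics/top_c.png

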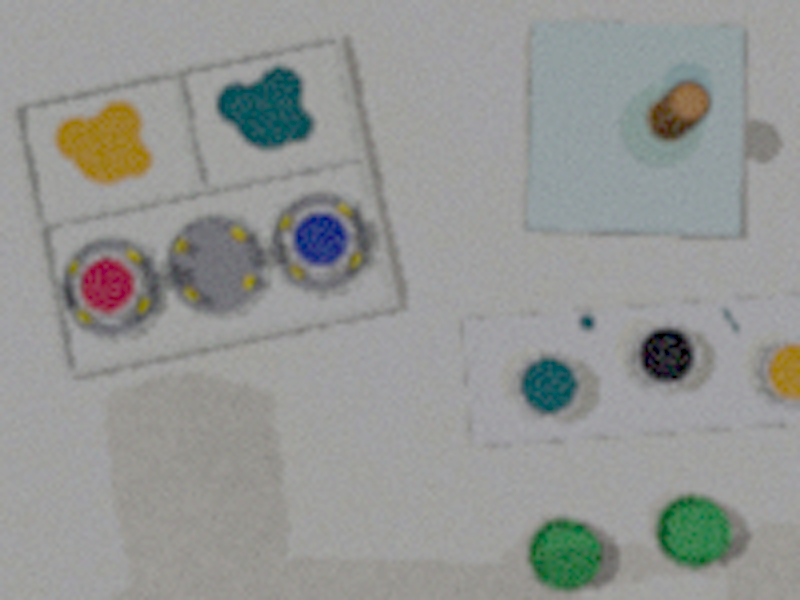

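View pics/side_c.png

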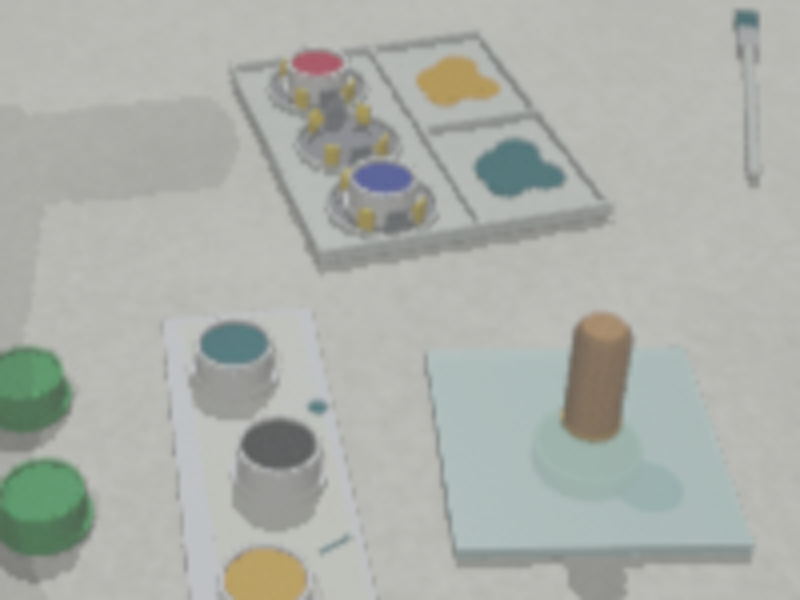

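Crop confirmed: the teal pan stands on the board's left spot, top crop (549,385), side crop (234,343). It has white walls, and the green discs are off the board. The empty place is the middle one, with tongues round (216,264), and the muller's end is at (690,101).

```bash
cat > h.py <<'E'
from plant import *
import cv2,numpy as np
from scipy.spatial.transform import Rotation as R
def cam(n,o=None):
    c=get_calibration(n)
    if n!="wrist": return c["mtx"],R.from_euler("xyz",c["attitude"]).as_matrix(),c["position"]
    T=c["mount"];Rt=R.from_euler("xyz",o["tcp_rot"]).as_matrix()
    return c["mtx"],Rt@T[:3,:3],Rt@T[:3,3]+o["tool_pos"]
def ray(c,p):
    K,Q,t=c;d=Q@np.linalg.solve(K,[p[0],p[1],1]);return t,d/np.linalg.norm(d)
def tri(rs):
    A=[np.eye(3)-np.outer(d,d) for t,d in rs]
    x=np.linalg.solve(sum(A),sum(a@t for a,(t,d) in zip(A,rs)))
    return x,[np.linalg.norm(a@(x-t)) for a,(t,d) in zip(A,rs)]
def atz(c,p,z):
    t,d=ray(c,p);return t+d*(z-t[2])/d[2]
def proj(c,X):
    K,Q,t=c;p=K@(Q.T@(np.asarray(X)-t));return p[:2]/p[2]
E
python3 - <<'E'
from h import *
T,S=cam("top"),cam("side")
f=lambda p,o:((p[0]+.5)/4-.5+o[0],(p[1]+.5)/4-.5+o[1])
for n,a,b,z in [("teal",(549,385),(234,343),26),("black",(667,355),(278,444),26),("muller",(690,101),(604,326),103),("crim",(107,285),(317,63),27),("blue",(320,238),(383,178),27),
 ("tongA",(181,247),(363,113),22),("tongB",(240,234),(384,144),22),("tongC",(251,282),(332,154),22),("tongD",(193,295),(316,118),22)]:
    a=f(a,(260,120));b=f(b,(255,165))
    x,e=tri([ray(T,a),ray(S,b)]);print(n,x.round(1),np.round(e,1),atz(T,a,z).round(1),atz(S,b,z).round(1))
E
```

```text
teal [ 447.8 -117.4   24.1] [0.4 0.4] [ 447.4 -117.1   26. ] [ 448.1 -119.6   26. ]
black [ 469.  -198.5   24.1] [0.3 0.3] [ 468.6 -198.1   26. ] [ 469.1 -200.4   26. ]
muller [ 631.6 -199.    97.8] [0.5 0.5] [ 630.1 -197.7  103. ] [ 630.3 -204.9  103. ]
crim [515.5 189.7  24.4] [0.4 0.4] [514.9 189.4  27. ] [515.6 185.4  27. ]
blue [548.9  41.3  24.1] [0.1 0.1] [548.5  41.3  27. ] [548.4  37.1  27. ]
tongA [544.3 139.3  12.2] [1. 1.] [542.3 138.5  22. ] [543.6 124.   22. ]
tongB [554.2  97.6  13.1] [1.6 1.6] [551.6  97.2  22. ] [554.1  84.3  22. ]
tongC [519.2  89.7  11.4] [0.3 0.3] [518.   89.2  22. ] [518.2  74.   22. ]
tongD [510.3 130.2  14.9] [1.1 1.1] [508.6 129.7  22. ] [510.5 119.2  22. ]
```

Request:
{"api": "arm_command", "payload": {"gripper": [70,70,70,70,70], "dp": [[0,0,0],[0,0,0],[0,0,0],[0,0,0],[0,0,0]], "twist": [-1,-1,-1,-1,-1]}}

```text
time: 0.78
tool_pos: [143.0, -505.0, 226.5]
tcp_rot: [-3.141, -0.0, 0.715]
contact_force: [1.0, -0.9, 0.3]
grip_width: 70.0
finger_force: 0.0
```

Request:
{"api": "arm_command", "payload": {"gripper": [70,70,70,70,70], "dp": [[0,0,0],[0,0,0],[0,0,0],[0,0,0],[0,0,0]], "twist": [-1,-1,-1,-1,-1]}}

```text
time: 1.4
tool_pos: [143.0, -505.0, 226.4]
tcp_rot: [-3.141, -0.001, 1.151]
contact_force: [-0.3, 0.1, 0.6]
grip_width: 69.9
finger_force: 0.0
```

Request:
{"api": "arm_command", "payload": {"gripper": [70,70,70,70,70], "dp": [[0,0,0],[0,0,0],[0,0,0],[0,0,0],[0,0,0]], "twist": [-1,-1,-1,-1,-1]}}

```text
time: 2.02
tool_pos: [143.0, -505.0, 226.4]
tcp_rot: [-3.142, -0.001, 1.588]
contact_force: [0.3, -0.1, -0.6]
grip_width: 69.9
finger_force: 0.0
```

Request:
{"api": "arm_command", "payload": {"gripper": [70,70,70,70,70], "dp": [[0,0,0],[0,0,0],[0,0,0],[0,0,0],[0,0,0]], "twist": [-1,-1,-0.4,0,0]}}

```text
time: 2.65
tool_pos: [143.0, -505.2, 226.7]
tcp_rot: [-3.142, 0.0, 1.793]
contact_force: [-0.3, 0.2, -0.5]
grip_width: 70.2
finger_force: 0.0
```

Request:
{"api": "arm_command", "payload": {"gripper": [70,70,70,70,70], "dp": [[0.78,0.96,0],[0.78,0.96,0],[0.78,0.96,0],[0.78,0.96,0],[0.78,0.96,0]], "twist": [0,0,0,0,0]}}

```text
time: 3.28
tool_pos: [238.9, -382.7, 226.8]
tcp_rot: [3.142, 0.0, 1.793]
contact_force: [0.2, 0.7, -0.4]
grip_width: 69.9
finger_force: 0.0
```

Request:
{"api": "arm_command", "payload": {"gripper": [70,70,70,70,70], "dp": [[0.78,0.96,0],[0.78,0.96,0],[0.78,0.96,0],[0.78,0.96,0],[0.78,0.96,0]], "twist": [0,0,0,0,0]}}

```text
time: 3.9
tool_pos: [334.4, -261.0, 226.9]
tcp_rot: [3.141, 0.0, 1.793]
contact_force: [-0.2, -1.1, 0.0]
grip_width: 70.0
finger_force: 0.0
```

Request:
{"api": "arm_command", "payload": {"gripper": [70,70,70,70,70], "dp": [[0.78,0.96,0],[0.78,0.96,0.5],[0.78,0.96,0.8],[0.78,0.96,0.8],[0.78,0.96,0.8]], "twist": [0,0,0,0,0]}}

```text
time: 4.53
tool_pos: [429.9, -139.4, 153.8]
tcp_rot: [3.141, 0.0, 1.793]
contact_force: [1.1, -0.9, 0.2]
grip_width: 69.8
finger_force: 0.0
```

Request:
{"api": "arm_command", "payload": {"gripper": [70,70,70,70,70], "dp": [[0.75,0.92,0],[0,0,0],[0,0,0],[0,0,0],[0,0,0]], "twist": [0,0,0,0,0]}}

```text
time: 5.15
tool_pos: [447.2, -117.5, 154.4]
tcp_rot: [3.141, 0.0, 1.793]
contact_force: [0.5, -0.6, 0.6]
grip_width: 69.9
finger_force: 0.0
```

```bash
cat > snap.py <<'E'
from h import *
import sys,pickle
n=sys.argv[1];o=get_obs();im=capture("wrist")[:,:,::-1]
pickle.dump(o,open(f"pics/{n}.pkl","wb"))
im=np.clip(255*(im/255.)**.6,0,255).astype(np.uint8)
cv2.imwrite(f"pics/{n}.png",im);print(o["tool_pos"].round(1),o["tcp_rot"].round(3),o["time"])
E
python3 snap.py w1
```

```text
[ 447.2 -117.5  154.4] [3.141 0.    1.793] 5.15
```

View pics/w1.png

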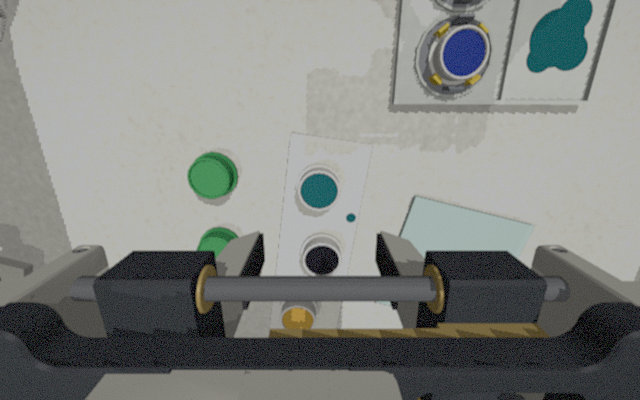

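The wrist view shows the teal pan centred between the fingers, paint at (319,190). The black pan is at (322,257) and the green discs are well to the left.

```bash
python3 - <<'E'
from h import *
import pickle
o=pickle.load(open("pics/w1.pkl","rb"));c=cam("wrist",o)
im=cv2.imread("pics/w1.png")[155:225,280:360];hsv=cv2.cvtColor(im,cv2.COLOR_BGR2HSV)
m=cv2.inRange(hsv,(80,100,20),(110,255,160));n,l,s,ce=cv2.connectedComponentsWithStats(m);i=1+np.argmax(s[1:,4]);p=ce[i]+[280,155];print(p,s[i])
b=((549.5)/4-.5+260,385.5/4-.5+120)
x,e=tri([ray(c,p),ray(cam("top"),b),ray(cam("side"),((234.5)/4-.5+255,(343.5)/4-.5+165))]);print(x,e,atz(c,p,26))
Rt=R.from_euler("xyz",o["tcp_rot"]).as_matrix();print(Rt.T@(atz(c,p,26)-o["tool_pos"])/25)
E
```

```text
[318.66777409 190.40642303] [ 21  20  36  32 903]
[ 447.4546362  -118.15850919   24.9110719 ] [np.float64(1.071719069384438), np.float64(0.8836316032231637), np.float64(0.7055730933976051)] [ 446.72332566 -118.70704029   26.        ]
[-0.04237639 -0.03230856  5.13647414]
```

Request:
{"api": "arm_command", "payload": {"gripper": [70,70,70,70,70], "dp": [[-0.04,-0.03,1],[0,0,1],[0,0,1],[0,0,1],[0,0,0.8]], "twist": [0,0,0,0,0]}}

```text
time: 5.82
tool_pos: [446.7, -118.2, 33.4]
tcp_rot: [-3.141, -0.0, 1.794]
contact_force: [0.7, 0.7, -0.7]
grip_width: 70.0
finger_force: 0.0
```

Request:
{"api": "arm_command", "payload": {"gripper": [70,70,70,70,70], "dp": [[0,0,0.5],[0,0,0.32],[0,0,0],[0,0,0],[0,0,0]], "twist": [0,0,0,0,0]}}

```text
time: 6.45
tool_pos: [447.4, -118.1, 14.2]
tcp_rot: [3.141, 0.001, 1.794]
contact_force: [0.2, -0.7, 0.3]
grip_width: 70.1
finger_force: 0.0
```

Request:
{"api": "arm_command", "payload": {"gripper": [60,52,46,43,42], "dp": [[0,0,0],[0,0,0],[0,0,0],[0,0,0],[0,0,0]], "twist": [0,0,0,0,0]}}

```text
time: 7.08
tool_pos: [447.0, -117.9, 13.7]
tcp_rot: [-3.142, 0.0, 1.794]
contact_force: [-0.5, 0.1, 1.0]
grip_width: 44.5
finger_force: 30.0
```

Request:
{"api": "arm_command", "payload": {"gripper": [42,42,42,42,42], "dp": [[0,0,-0.4],[0,0,-0.8],[0,0,-0.8],[0.5,0.3,-0.8],[0.8,0.6,-0.7]], "twist": [0,0,0,0,0]}}

```text
time: 7.7
tool_pos: [461.8, -81.3, 102.6]
tcp_rot: [3.141, 0.001, 1.793]
contact_force: [0.2, 0.3, -0.3]
grip_width: 44.5
finger_force: 30.0
```

Request:
{"api": "arm_command", "payload": {"gripper": [42,42,42,42,42], "dp": [[0.9,0.8,0],[0.9,0.8,0],[0.9,0.8,0],[0.9,0.8,0],[0.8,0.7,0]], "twist": [0,0,0,0,0]}}

```text
time: 8.32
tool_pos: [532.8, 48.6, 101.8]
tcp_rot: [3.141, 0.0, 1.795]
contact_force: [-0.4, -0.3, -1.7]
grip_width: 44.0
finger_force: 30.0
```

Request:
{"api": "arm_command", "payload": {"gripper": [42,42,42,42,42], "dp": [[0.46,0.4,0],[0.2,0.17,0],[0,0,0],[0,0,0],[0,0,0]], "twist": [0,0,0,0,0]}}

```text
time: 8.95
tool_pos: [542.5, 66.3, 101.3]
tcp_rot: [-3.141, 0.0, 1.793]
contact_force: [-0.0, 0.6, -0.5]
grip_width: 44.3
finger_force: 30.0
```

```bash
python3 snap.py w2; python3 - <<'E'
import cv2
im=cv2.imread("pics/w2.png")[20:320,120:520]
cv2.imwrite("pics/w2c.png",cv2.resize(im,None,fx=2,fy=2,interpolation=cv2.INTER_CUBIC))
E
```

```text
[542.5  66.3 101.3] [-3.141  0.     1.793] 8.95
```

View pics/w2c.png

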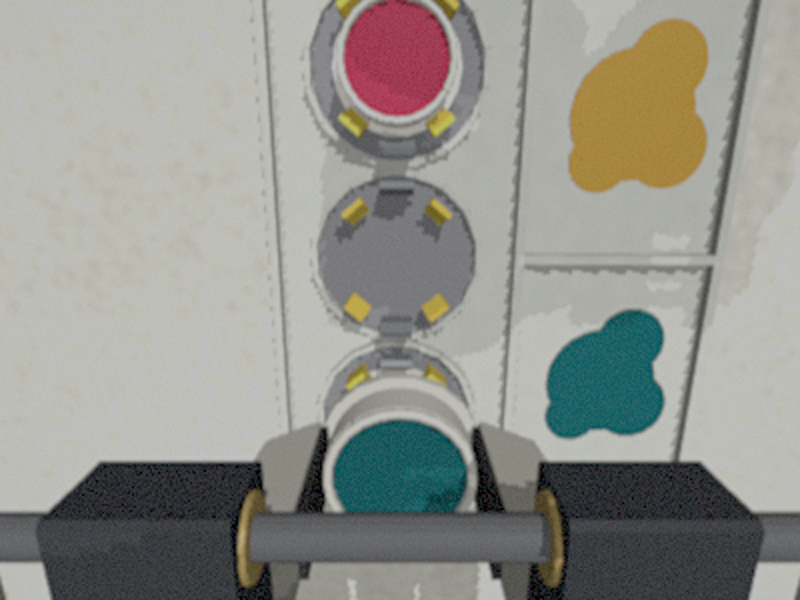

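Crop: the tongue tops are at (354,211), (438,211), (357,307) and (434,307), and the ring centre is near (396,257). The held teal pan is level, with paint edges at 333 and 468 in row 475 and top edge (400,420).

```bash
python3 - <<'E'
from h import *
import pickle
o=pickle.load(open("pics/w2.pkl","rb"));c=cam("wrist",o)
f=lambda p:((p[0]+.5)/2-.5+120,(p[1]+.5)/2-.5+20)
Rt=R.from_euler("xyz",o["tcp_rot"]).as_matrix()
P=[f(p) for p in[(354,211),(438,211),(434,307),(357,307)]]
for z in (18,22):
    X=np.array([atz(c,p,z) for p in P]);m=X.mean(0)
    print(z,m,((X-m)@Rt)[:,:2].round(1),"dp",(Rt.T@(m-o["tool_pos"])/25).round(3))
for n,p,z in[("disc",(396,257.5),9),("crim",(397,57),27),("guideposts",(396,258),24)]:
    m=atz(c,f(p),z);print(n,m.round(1),(Rt.T@(m-o["tool_pos"])/25).round(3))
m=atz(c,f((396.5,191)),24),atz(c,f((397,317)),24);print(m)
d=Rt.T@(atz(c,f((397,57)),27)-atz(c,f((396,258)),10));print("row dir",d)
for p in[(333,475),(468,475),(400,420)]:print("pan",(Rt.T@(atz(c,f(p),113.5)-o["tool_pos"])).round(1))
E
```

```text
18 [530.16628246 113.58501709  18.        ] [[ 20.6 -17.5]
 [ 20.6  17.8]
 [-20.6  16.9]
 [-20.6 -17.2]] dp [ 1.955 -0.062  3.33 ]
22 [530.06273456 114.16738386  22.        ] [[ 20.3 -17.2]
 [ 20.3  17.5]
 [-20.3  16.6]
 [-20.3 -16.9]] dp [ 1.979 -0.061  3.17 ]
disc [530.2 113.5   9. ] [ 1.951 -0.06   3.69 ]
crim [513.8 188.9  27. ] [ 5.04  -0.036  2.97 ]
guideposts [529.9 115.4  24. ] [ 2.029 -0.056  3.09 ]
(array([524.17335805, 141.84412895,  24.        ]), array([535.92823128,  90.60746686,  24.        ]))
row dir [ 77.28180337   0.59075306 -17.00818671]
pan [ -0.5 -19.6 -12.2]
pan [ -0.5  20.4 -12.2]
pan [ 17.3   0.2 -12.2]
```

```bash
python3 - <<'E'
from h import *
import pickle
from scipy.optimize import least_squares
for n,box,z in(("w1",(280,155,360,225),26),("w2",(270,215,370,276),113.5)):
    o=pickle.load(open(f"pics/{n}.pkl","rb"));c=cam("wrist",o);Rt=R.from_euler("xyz",o["tcp_rot"]).as_matrix()
    x0,y0,x1,y1=box;im=cv2.imread(f"pics/{n}.png")[y0:y1,x0:x1];h=cv2.cvtColor(cv2.GaussianBlur(im,(3,3),0),cv2.COLOR_BGR2HSV)
    m=cv2.inRange(h,(80,90,20),(110,255,200));k,l,s,_=cv2.connectedComponentsWithStats(m);i=1+np.argmax(s[1:,4])
    ct=max(cv2.findContours((l==i).astype(np.uint8),cv2.RETR_EXTERNAL,cv2.CHAIN_APPROX_NONE)[0],key=len)[:,0]+[x0,y0]
    ct=ct[ct[:,1]<min(y1-1,268)] if n=="w2" else ct
    X=np.array([(Rt.T@(atz(c,p,z)-o["tool_pos"]))[:2] for p in ct])
    r=least_squares(lambda q:np.hypot(X[:,0]-q[0],X[:,1]-q[1])-q[2],[0,0,20],loss="soft_l1")
    print(n,s[i],r.x.round(2),np.sqrt((r.fun**2).mean()).round(2))
    if n=="w2":
        for z in(108,118):
            X=np.array([(Rt.T@(atz(c,p,z)-o["tool_pos"]))[:2] for p in ct]);print(z,least_squares(lambda q:np.hypot(X[:,0]-q[0],X[:,1]-q[1])-q[2],[0,0,20],loss="soft_l1").x)
E
```

```text
w1 [ 21  19  36  34 910] [-1.44 -0.79 18.13] 0.4
w2 [  17   16   66   45 2509] [-2.43  0.15 19.29] 0.22
108 [-5.69230383  0.15726091 20.01161474]
118 [ 0.23068542  0.15205227 18.69980571]
```

Request:
{"api": "arm_command", "payload": {"gripper": [42,42,42,42,42], "dp": [[0.8,-0.04,0],[0.8,0,0.2],[0.42,0,0.6],[0,0,0.8],[0,0,0.77]], "twist": [0,0,0,0,0]}}

```text
time: 9.62
tool_pos: [529.7, 116.8, 40.3]
tcp_rot: [-3.14, -0.0, 1.796]
contact_force: [-0.9, 0.6, -0.4]
grip_width: 44.1
finger_force: 30.0
```

Request:
{"api": "arm_command", "payload": {"gripper": [42,42,42,42,42], "dp": [[0,0,0],[0,0,0],[0,0,0],[0,0,0],[0,0,0]], "twist": [0,0,0,0,0]}}

```text
time: 10.25
tool_pos: [530.7, 115.9, 42.3]
tcp_rot: [3.141, 0.0, 1.794]
contact_force: [-0.3, 0.1, -0.7]
grip_width: 43.9
finger_force: 30.0
```

```bash
python3 snap.py w3; python3 - <<'E'
import cv2
im=cv2.imread("pics/w3.png")[120:270,220:420]
cv2.imwrite("pics/w3c.png",cv2.resize(im,None,fx=4,fy=4,interpolation=cv2.INTER_CUBIC))
E
```

```text
[530.7 115.9  42.3] [3.141 0.    1.794] 10.25
```

View pics/w3c.png

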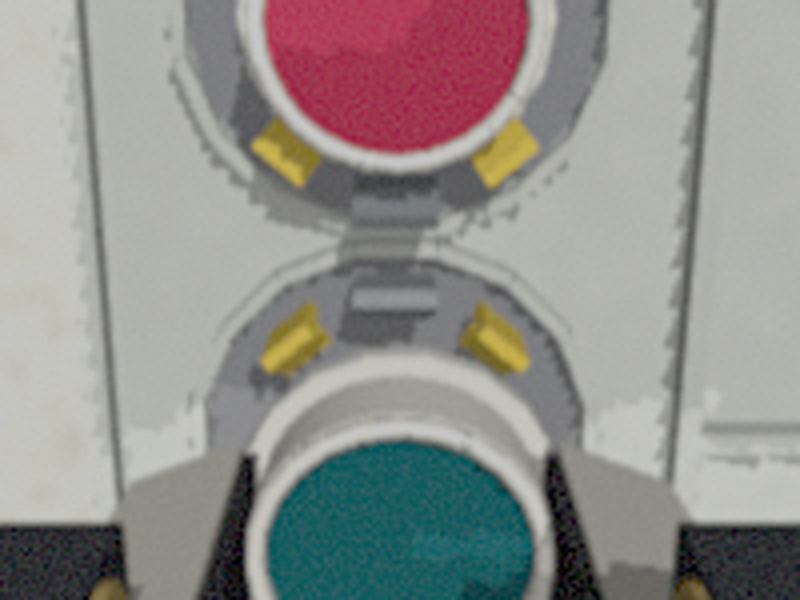

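Crop w3: the front post's top strip is at (395,288–312), and the yellow tongues are centred on column 395. The held pan is centred on column 399, with its bead's upper edge at (397,349).

```bash
python3 - <<'E'
from h import *
import pickle
o=pickle.load(open("pics/w3.pkl","rb"));c=cam("wrist",o);Rt=R.from_euler("xyz",o["tcp_rot"]).as_matrix()
f=lambda p:((p[0]+.5)/4-.5+220,(p[1]+.5)/4-.5+120)
g=lambda p,z:(Rt.T@(atz(c,f(p),z)-o["tool_pos"]))[:2].round(2)
print("post inner/outer top",g((395,312),24),g((395,288),24),g((395,280),24))
print("bead",g((397,349),35.6),g((397,349),33.6),"rim far",g((400,420),57.6),"rim L/R",g((246,540),57.6),g((552,540),57.6))
print("paint top",g((400,441),54.6))
print("crimson rim low",g((397,171),30),"paint low",g((397,153),27),"post inner crimson",g((395,195),24),g((395,225),24))
print("disc top edge",g((395,262),6),g((395,262),10),"tongue tops",g((294,335),22),g((495,330),22))
print("tong pixels pred for centre(x0,y0)")
for dx in(-2,-1,0,1):
  q=[]
  for v,z in [((27,0),24),((26.+38-26,0),6)]:
    X=o["tool_pos"]+Rt@np.array([v[0]+dx,v[1]-.8,0]);X[2]=z
    p=proj(c,X);q.append(((p-[220,120]+.5)*4-.5).round(0))
  print(dx,q)
E
```

```text
post inner/outer top [26.73 -0.67] [30.91 -0.66] [32.29 -0.66]
bead [24.39 -0.31] [23.66 -0.31] rim far [21.84  0.16] rim L/R [  2.99 -22.11] [ 2.99 22.17]
paint top [17.27  0.16]
crimson rim low [51.65 -0.31] paint low [53.92 -0.32] post inner crimson [46.58 -0.65] [41.62 -0.65]
disc top edge [30.38 -0.73] [31.49 -0.72] tongue tops [ 21.97 -17.82] [22.87 16.27]
tong pixels pred for centre(x0,y0)
-2 [array([394., 322.]), array([394., 232.])]
-1 [array([394., 316.]), array([394., 226.])]
0 [array([394., 310.]), array([394., 221.])]
1 [array([394., 305.]), array([394., 215.])]
```

```bash
python3 - <<'E'
from h import *
import pickle
o=pickle.load(open("pics/w3.pkl","rb"));c=cam("wrist",o);Rt=R.from_euler("xyz",o["tcp_rot"]).as_matrix()
im=cv2.imread("pics/w3.png").astype(float)
for r in range(150,240):
    a=im[r,313:324].mean(0).round().astype(int)
    x=[(Rt.T@(atz(c,(318,r),z)-o["tool_pos"]))[0].round(1) for z in(6,24,35.6)]
    print(r,a,*x)
E
```

```text
150 [ 76  51 159] 55.7 58.4 60.1
151 [ 79  55 161] 55.0 57.8 59.5
152 [ 77  49 159] 54.3 57.1 58.9
153 [ 77  49 159] 53.6 56.5 58.3
154 [ 78  52 160] 52.9 55.9 57.7
155 [ 76  50 159] 52.2 55.2 57.2
156 [ 72  45 159] 51.5 54.6 56.6
157 [ 91  82 160] 50.8 54.0 56.0
158 [143 143 171] 50.1 53.3 55.4
159 [184 185 189] 49.4 52.7 54.8
160 [196 197 196] 48.7 52.0 54.2
161 [181 183 183] 48.0 51.4 53.6
162 [146 150 151] 47.3 50.7 53.0
163 [104 106 107] 46.6 50.1 52.3
164 [76 74 72] 45.9 49.4 51.7
165 [70 67 66] 45.1 48.8 51.1
166 [74 72 70] 44.4 48.1 50.5
167 [82 81 79] 43.7 47.5 49.9
168 [89 88 85] 43.0 46.8 49.3
169 [100  98  95] 42.3 46.2 48.7
170 [118 115 112] 41.5 45.5 48.1
171 [126 123 120] 40.8 44.9 47.5
172 [126 123 120] 40.1 44.2 46.8
173 [122 119 116] 39.4 43.5 46.2
174 [112 110 107] 38.6 42.9 45.6
175 [105 102 100] 37.9 42.2 45.0
176 [104 103 101] 37.2 41.5 44.3
177 [117 119 117] 36.4 40.9 43.7
178 [123 128 126] 35.7 40.2 43.1
179 [114 119 117] 34.9 39.5 42.5
180 [112 116 115] 34.2 38.8 41.8
181 [122 126 124] 33.5 38.2 41.2
182 [127 132 130] 32.7 37.5 40.6
183 [127 131 130] 32.0 36.
[... 1066 characters left out ...]
7 [150 154 156] 5.5 12.8 17.5
218 [150 154 157] 4.7 12.1 16.8
219 [150 155 156] 3.9 11.4 16.1
220 [150 155 157] 3.1 10.6 15.5
221 [148 154 155] 2.3 9.9 14.8
222 [153 158 160] 1.5 9.1 14.1
223 [162 167 170] 0.7 8.4 13.4
224 [158 164 166] -0.2 7.7 12.7
225 [174 178 179] -1.0 6.9 12.0
226 [192 194 194] -1.8 6.2 11.3
227 [195 197 196] -2.6 5.4 10.6
228 [178 182 183] -3.5 4.7 9.9
229 [139 143 142] -4.3 3.9 9.2
230 [102 101  82] -5.1 3.1 8.5
231 [94 89 15] -6.0 2.4 7.8
232 [95 90 14] -6.8 1.6 7.0
233 [97 93 24] -7.6 0.9 6.3
234 [98 94 27] -8.5 0.1 5.6
235 [96 92 20] -9.3 -0.7 4.9
236 [98 93 27] -10.2 -1.4 4.2
237 [98 93 33] -11.0 -2.2 3.5
238 [96 92 22] -11.9 -3.0 2.7
239 [97 93 23] -12.7 -3.7 2.0
```

Request:
{"api": "arm_command", "payload": {"gripper": [42,42,42,42,42], "dp": [[0,-0.03,0.2],[0,0,0.1],[0,0,0.08],[0,0,0.06],[0,0,0]], "twist": [0,0,0,0,0]}}

```text
time: 10.92
tool_pos: [529.7, 115.7, 30.8]
tcp_rot: [-3.141, 0.0, 1.794]
contact_force: [0.2, -0.4, -0.8]
grip_width: 44.1
finger_force: 30.0
```

```bash
cat > st.py <<'E'
from plant import *
o=get_obs();print(o["time"],o["tool_pos"].round(2),o["contact_force"].round(1),o["moment"].round(2),round(o["grip_width"],1))
E
python3 st.py
```

```text
10.925 [529.74 115.69  30.81] [ 0.2 -0.4 -0.8] [-0.02 -0.16 -0.01] 44.1
```

Request:
{"api": "arm_command", "payload": {"gripper": [42,42,42,42,42], "dp": [[0,0,0.04],[0,0,0.04],[0,0,0.02],[0,0,0],[0,0,0]], "twist": [0,0,0,0,0]}}

```text
time: 11.55
tool_pos: [529.8, 115.7, 28.5]
tcp_rot: [3.142, 0.0, 1.794]
contact_force: [0.7, 0.3, -0.6]
grip_width: 44.2
finger_force: 30.0
```

```bash
python3 st.py
```

```text
11.55 [529.8  115.68  28.46] [ 0.7  0.3 -0.6] [-0.02 -0.13 -0.  ] 44.2
```

Request:
{"api": "arm_command", "payload": {"gripper": [42,42,42,42,42], "dp": [[0,0,0.04],[0,0,0.03],[0,0,0.02],[0,0,0],[0,0,0]], "twist": [0,0,0,0,0]}}

```text
time: 12.18
tool_pos: [530.0, 115.6, 26.3]
tcp_rot: [3.141, 0.0, 1.794]
contact_force: [1.0, -1.9, 2.2]
grip_width: 44.5
finger_force: 30.0
```

```bash
python3 st.py
```

```text
12.175 [529.99 115.59  26.34] [ 1.  -1.9  2.2] [-0.33 -0.13  0.03] 44.5
```

Request:
{"api": "arm_command", "payload": {"gripper": [42,42,42,42,42], "dp": [[-0.02,0,0],[0,0,0.02],[0,0,0.01],[0,0,0],[0,0,0]], "twist": [0,0,0,0,0]}}

```text
time: 12.8
tool_pos: [530.0, 115.2, 25.5]
tcp_rot: [3.141, 0.0, 1.794]
contact_force: [0.9, -1.7, 2.7]
grip_width: 44.1
finger_force: 30.0
```

```bash
python3 st.py
```

```text
12.8 [530.   115.17  25.52] [ 0.9 -1.7  2.7] [-0.35 -0.2  -0.02] 44.1
```

Request:
{"api": "arm_command", "payload": {"gripper": [42,42,42,42,42], "dp": [[-0.02,0,0],[0,0,0.02],[0,0,0],[0,0,0],[0,0,0]], "twist": [0,0,0,0,0]}}

```text
time: 13.42
tool_pos: [530.0, 114.7, 24.9]
tcp_rot: [3.142, 0.0, 1.794]
contact_force: [1.0, -2.0, 3.2]
grip_width: 44.5
finger_force: 30.0
```

```bash
python3 st.py
```

```text
13.425 [530.02 114.7   24.94] [ 1.  -2.   3.2] [-0.36 -0.2  -0.01] 44.5
```

Request:
{"api": "arm_command", "payload": {"gripper": [46,50,56,62,64], "dp": [[0,0,0],[0,0,0],[0,0,0],[0,0,0],[0,0,0]], "twist": [0,0,0,0,0]}}

```text
time: 14.05
tool_pos: [529.9, 114.8, 24.9]
tcp_rot: [-3.141, 0.0, 1.794]
contact_force: [0.3, -0.8, -0.3]
grip_width: 63.6
finger_force: 0.0
```

Request:
{"api": "arm_command", "payload": {"gripper": [64,64,64,64,64], "dp": [[0,0,-0.4],[0,0,-0.8],[0,0,-0.9],[0,0,-0.9],[0,0,-0.4]], "twist": [0,0,0,0,0]}}

```text
time: 14.68
tool_pos: [530.7, 114.8, 111.8]
tcp_rot: [3.139, 0.0, 1.794]
contact_force: [-0.8, -0.2, 0.0]
grip_width: 63.9
finger_force: 0.0
```

Request:
{"api": "arm_command", "payload": {"gripper": [64,64,64,64,64], "dp": [[-0.5,0,0],[-0.5,0,0],[0,0,0],[0,0,0],[0,0,0]], "twist": [0,0,0,0,0]}}

```text
time: 15.3
tool_pos: [535.4, 90.5, 109.7]
tcp_rot: [-3.141, -0.0, 1.794]
contact_force: [-0.6, 0.4, -0.6]
grip_width: 64.1
finger_force: 0.0
```

```bash
python3 snap.py w4; python3 - <<'E'
import cv2
im=cv2.imread("pics/w4.png")[60:260,210:430]
cv2.imwrite("pics/w4c.png",cv2.resize(im,None,fx=3,fy=3,interpolation=cv2.INTER_CUBIC))
E
```

```text
[535.4  90.5 109.7] [-3.141 -0.     1.794] 15.3
```

View pics/w4c.png

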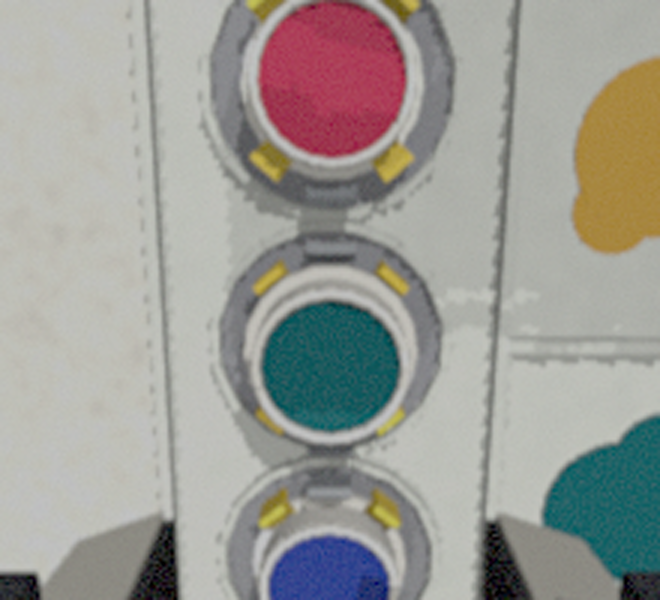

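The teal pan sits level and centred on the tongues: rim centred near (330,365), all four tongues evenly showing, and its neighbours are undisturbed. Next is the muller.

Request:
{"api": "arm_command", "payload": {"gripper": [70,70,70,70,70], "dp": [[-0.4,0,-0.6],[-0.9,0.1,-0.9],[-1,0.1,-0.9],[-1,0.1,0],[-1,0.1,0]], "twist": [0,0,0,0,0]}}

```text
time: 15.98
tool_pos: [569.8, -13.6, 171.6]
tcp_rot: [3.14, 0.001, 1.794]
contact_force: [0.7, -0.6, 0.4]
grip_width: 70.3
finger_force: 0.0
```

Request:
{"api": "arm_command", "payload": {"gripper": [70,70,70,70,70], "dp": [[-1,0.1,0],[-1,0.1,0],[-1,0.1,0],[-1,0.1,0],[-1,0.1,0]], "twist": [0,0,0,0,0]}}

```text
time: 16.6
tool_pos: [609.5, -133.0, 170.0]
tcp_rot: [-3.142, 0.0, 1.794]
contact_force: [0.2, -0.0, 0.2]
grip_width: 69.8
finger_force: 0.0
```

Request:
{"api": "arm_command", "payload": {"gripper": [70,70,70,70,70], "dp": [[-1,0.1,0],[-1,0.1,0],[-0.84,0.07,0],[0,0,0],[0,0,0]], "twist": [0,0,0,0,0]}}

```text
time: 17.23
tool_pos: [631.1, -198.7, 169.7]
tcp_rot: [-3.141, -0.001, 1.794]
contact_force: [-0.5, -0.2, -0.5]
grip_width: 69.7
finger_force: 0.0
```

```bash
python3 snap.py w5; python3 - <<'E'
import cv2
im=cv2.imread("pics/w5.png")[100:300,220:440]
cv2.imwrite("pics/w5c.png",cv2.resize(im,None,fx=3,fy=3,interpolation=cv2.INTER_CUBIC))
E
```

```text
[ 631.1 -198.7  169.7] [-3.141e+00 -1.000e-03  1.794e+00] 17.225
```

View pics/w5c.png

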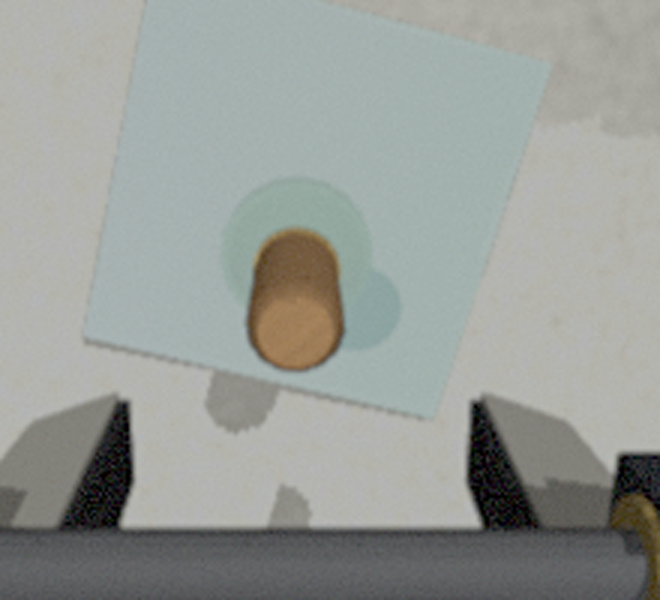

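w5 crop: the muller handle end is centred at (295,324) and its foot circle at (296,251). The fingers stand either side of it.

```bash
python3 - <<'E'
from h import *
import pickle
def L(n):
    o=pickle.load(open(f"pics/{n}.pkl","rb"));return o,cam("wrist",o),R.from_euler("xyz",o["tcp_rot"]).as_matrix()
f=lambda p,ox,oy:((p[0]+.5)/3-.5+ox,(p[1]+.5)/3-.5+oy)
o,c,Rt=L("w5")
for p,z in[((295,323),98),((296.5,251),22),((221,251),22),((372,251),22),((248,324),98),((342,324),98)]:
    x=atz(c,f(p,220,100),z);print(x.round(1),(Rt.T@(x-o["tool_pos"])).round(1))
x,e=tri([ray(c,f((295,321),220,100)),ray(cam("top"),(690.5/4-.5+260,101.5/4-.5+120)),ray(cam("side"),(604.5/4-.5+255,326.5/4-.5+165))]);print("tri",x,e)
o,c,Rt=L("w4")
for p,z in[((330,366),37.5),((330,365),40.5),((333,79),27)]:
    print("pan",atz(c,f(p,210,60),z).round(1))
E
```

```text
[ 629.8 -198.6   98. ] [ 0.3 -1.2 71.7]
[ 629.6 -197.4   22. ] [  1.5  -1.1 147.7]
[ 601.8 -203.7   22. ] [  1.5 -29.6 147.8]
[ 657.5 -191.    22. ] [  1.6  27.5 147.7]
[ 616.4 -202.    98. ] [  0.  -15.   71.7]
[ 643.3 -195.9   98. ] [ 0.  12.5 71.7]
tri [ 631.00352053 -198.6717937    97.65981495] [np.float64(1.417724615542966), np.float64(0.26382805842446516), np.float64(1.2389269807795293)]
pan [530.3 113.5  37.5]
pan [530.1 114.5  40.5]
pan [514.  188.4  27. ]
```

Request:
{"api": "arm_command", "payload": {"gripper": [70,70,70,70,70], "dp": [[0.02,-0.04,0.8],[0,0,1],[0,0,1],[0,0,1],[0,0,0.6]], "twist": [0,0,0,0,0]}}

```text
time: 17.9
tool_pos: [629.7, -197.7, 58.9]
tcp_rot: [-3.14, -0.001, 1.795]
contact_force: [-0.1, -0.2, -0.1]
grip_width: 70.2
finger_force: 0.0
```

Request:
{"api": "arm_command", "payload": {"gripper": [70,60,50,40,34], "dp": [[0,0,0.27],[0,0,0],[0,0,0],[0,0,0],[0,0,0]], "twist": [0,0,0,0,0]}}

```text
time: 18.52
tool_pos: [630.4, -199.0, 53.7]
tcp_rot: [3.141, 0.001, 1.794]
contact_force: [-0.4, -0.7, -0.2]
grip_width: 35.7
finger_force: 0.0
```

Request:
{"api": "arm_command", "payload": {"gripper": [30,26,26,26,26], "dp": [[0,0,0],[0,0,0],[0,0,0],[0,0,0],[0,0,0]], "twist": [0,0,0,0,0]}}

```text
time: 19.15
tool_pos: [630.1, -199.0, 53.3]
tcp_rot: [-3.141, 0.0, 1.794]
contact_force: [-2.8, -0.4, 2.3]
grip_width: 29.3
finger_force: 30.0
```

```bash
python3 st.py
```

```text
19.15 [ 630.06 -198.97   53.32] [-2.8 -0.4  2.3] [-0.16  0.29 -0.01] 29.3
```

Request:
{"api": "arm_command", "payload": {"gripper": [26,26,26,26,26], "dp": [[0,0,-0.3],[0,0,-0.7],[0,0,-0.8],[0.4,0,-0.8],[0.7,-0.1,-0.48]], "twist": [0,0,0,0,0]}}

```text
time: 19.77
tool_pos: [622.0, -172.0, 132.1]
tcp_rot: [3.14, 0.001, 1.794]
contact_force: [0.5, -0.5, -5.0]
grip_width: 29.5
finger_force: 30.0
```

Request:
{"api": "arm_command", "payload": {"gripper": [26,26,26,26,26], "dp": [[0.9,-0.1,0],[0.9,-0.1,0],[0.9,-0.1,0],[0.9,-0.1,0],[0.9,-0.1,0]], "twist": [0,0,0,0,0]}}

```text
time: 20.4
tool_pos: [584.0, -64.1, 130.3]
tcp_rot: [3.142, 0.0, 1.794]
contact_force: [0.3, 0.2, -4.4]
grip_width: 29.4
finger_force: 30.0
```

Request:
{"api": "arm_command", "payload": {"gripper": [26,26,26,26,26], "dp": [[0.9,-0.1,0],[0.9,-0.1,0],[0.9,-0.1,0],[0.9,-0.1,0],[0.9,-0.1,0]], "twist": [0,0,0,0,0]}}

```text
time: 21.02
tool_pos: [547.0, 42.7, 130.2]
tcp_rot: [3.142, 0.0, 1.794]
contact_force: [-0.1, -0.2, -4.5]
grip_width: 29.0
finger_force: 30.0
```

Request:
{"api": "arm_command", "payload": {"gripper": [26,26,26,26,26], "dp": [[0.9,-0.02,0],[0.9,0,0],[0.7,0,0],[0.5,0,0],[0,0,0]], "twist": [0,0,0,0,0]}}

```text
time: 21.65
tool_pos: [530.2, 115.0, 130.2]
tcp_rot: [3.142, 0.0, 1.795]
contact_force: [0.1, 0.3, -4.2]
grip_width: 29.5
finger_force: 30.0
```

Request:
{"api": "arm_command", "payload": {"gripper": [26,26,26,26,26], "dp": [[0.01,0,0.3],[0,0,0.5],[0,0,0.5],[0,0,0.2],[0,0,0]], "twist": [0,0,0,0,0]}}

```text
time: 22.28
tool_pos: [530.1, 114.4, 92.1]
tcp_rot: [-3.14, -0.0, 1.794]
contact_force: [-0.4, 0.6, -5.0]
grip_width: 29.2
finger_force: 30.0
```

```bash
python3 st.py; python3 snap.py w6
```

```text
22.275 [530.08 114.37  92.06] [-0.4  0.6 -5. ] [-0.03 -0.11 -0.03] 29.2
[530.1 114.4  92.1] [-3.14  -0.     1.794] 22.275
```

Request:
{"api": "arm_command", "payload": {"gripper": [26,26,26,26,26], "dp": [[0,0,0.16],[0,0,0.08],[0,0,0.06],[0,0,0],[0,0,0]], "twist": [0,0,0,0,0]}}

```text
time: 22.95
tool_pos: [530.4, 114.6, 85.3]
tcp_rot: [3.141, 0.0, 1.794]
contact_force: [0.9, -0.2, -2.9]
grip_width: 29.3
finger_force: 30.0
```

Request:
{"api": "arm_command", "payload": {"gripper": [26,26,26,26,26], "dp": [[0,0,0.04],[0,0,0.04],[0,0,0],[0,0,0],[0,0,0]], "twist": [0,0,0,0,0]}}

```text
time: 23.58
tool_pos: [530.7, 114.6, 83.7]
tcp_rot: [3.14, 0.0, 1.794]
contact_force: [-1.2, -0.1, 5.3]
grip_width: 29.3
finger_force: 30.0
```

```bash
python3 st.py
```

```text
23.575 [530.73 114.57  83.74] [-1.2 -0.1  5.3] [ 0.04  0.07 -0.03] 29.3
```

Request:
{"api": "arm_command", "payload": {"gripper": [26,26,26,26,26], "dp": [[0,0,0.04],[0,0,0.04],[0,0,0],[0,0,0],[0,0,0]], "twist": [0,0,0,0,0]}}

```text
time: 24.2
tool_pos: [531.0, 114.6, 82.3]
tcp_rot: [3.14, 0.0, 1.794]
contact_force: [-1.4, -0.4, 9.7]
grip_width: 29.8
finger_force: 30.0
```

Request:
{"api": "arm_command", "payload": {"gripper": [26,26,26,26,26], "dp": [[0,0,0.04],[0,0,0.04],[0,0,0.02],[0,0,0],[0,0,0]], "twist": [0,0,0,0,0]}}

```text
time: 24.82
tool_pos: [529.9, 114.5, 78.1]
tcp_rot: [-3.14, -0.0, 1.794]
contact_force: [0.7, 0.2, -3.6]
grip_width: 29.4
finger_force: 30.0
```

```bash
python3 st.py
```

```text
24.825 [529.95 114.5   78.14] [ 0.7  0.2 -3.6] [ 0.05 -0.21  0.04] 29.4
```

Request:
{"api": "arm_command", "payload": {"gripper": [26,26,26,26,26], "dp": [[0,0,0.04],[0,0,0.04],[0,0,0.02],[0,0,0],[0,0,0]], "twist": [0,0,0,0,0]}}

```text
time: 25.45
tool_pos: [530.2, 114.6, 76.0]
tcp_rot: [-3.141, 0.0, 1.794]
contact_force: [0.4, 0.6, -4.9]
grip_width: 29.0
finger_force: 30.0
```

```bash
python3 st.py
```

```text
25.45 [530.18 114.56  76.05] [ 0.4  0.6 -4.9] [-0.03 -0.11  0.02] 29.0
```

Request:
{"api": "arm_command", "payload": {"gripper": [26,26,26,26,26], "dp": [[0,0,0.03],[0,0,0.03],[0,0,0.02],[0,0,0],[0,0,0]], "twist": [0,0,0,0,0]}}

```text
time: 26.08
tool_pos: [530.4, 114.5, 75.3]
tcp_rot: [3.141, 0.0, 1.794]
contact_force: [-2.9, -0.4, 5.5]
grip_width: 29.5
finger_force: 30.0
```

```bash
python3 st.py
```

```text
26.075 [530.4  114.54  75.25] [-2.9 -0.4  5.5] [-0.14  0.52  0.04] 29.5
```

Request:
{"api": "arm_command", "payload": {"gripper": [26,26,26,26,26], "dp": [[0,0,0.03],[0,0,0.02],[0,0,0],[0,0,0],[0,0,0]], "twist": [0,0,0,0,0]}}

```text
time: 26.7
tool_pos: [530.5, 114.6, 75.2]
tcp_rot: [3.14, 0.0, 1.794]
contact_force: [-7.3, -1.4, 15.8]
grip_width: 29.5
finger_force: 30.0
```

```bash
python3 st.py
```

```text
26.7 [530.48 114.56  75.21] [-7.3 -1.4 15.8] [-0.21  1.16  0.02] 29.5
```

Firm stop at the predicted height (TCP 75.2), so the pan is home. Next, lift off and take the muller back.

Request:
{"api": "arm_command", "payload": {"gripper": [26,26,26,26,26], "dp": [[0,0,-0.2],[0,0,-0.5],[0,0,-0.8],[0,0,-0.8],[-0.4,0,0]], "twist": [0,0,0,0,0]}}

```text
time: 27.32
tool_pos: [533.6, 105.0, 132.1]
tcp_rot: [3.138, 0.001, 1.795]
contact_force: [0.4, -0.3, -4.6]
grip_width: 29.2
finger_force: 30.0
```

Request:
{"api": "arm_command", "payload": {"gripper": [26,26,26,26,26], "dp": [[-0.9,0.1,0],[-0.9,0.1,0],[-0.9,0.1,0],[-0.9,0.1,0],[-0.9,0.1,0]], "twist": [0,0,0,0,0]}}

```text
time: 27.95
tool_pos: [569.8, -3.6, 129.9]
tcp_rot: [-3.141, -0.0, 1.794]
contact_force: [0.2, -0.1, -5.4]
grip_width: 29.6
finger_force: 30.0
```

Request:
{"api": "arm_command", "payload": {"gripper": [26,26,26,26,26], "dp": [[-0.9,0.1,0],[-0.9,0.1,0],[-0.9,0.1,0],[-0.9,0.1,0],[-0.9,0.1,0]], "twist": [0,0,0,0,0]}}

```text
time: 28.58
tool_pos: [607.2, -110.5, 130.4]
tcp_rot: [3.142, 0.0, 1.794]
contact_force: [0.4, -0.2, -4.2]
grip_width: 29.6
finger_force: 30.0
```

Request:
{"api": "arm_command", "payload": {"gripper": [26,26,26,26,26], "dp": [[-0.9,0.12,0],[-0.9,0,0],[-0.9,0,0],[-0.7,0,0],[0,0,0]], "twist": [0,0,0,0,0]}}

```text
time: 29.2
tool_pos: [628.6, -192.8, 130.2]
tcp_rot: [-3.142, 0.0, 1.793]
contact_force: [0.8, -0.2, -3.9]
grip_width: 29.4
finger_force: 30.0
```

```bash
python3 st.py
```

```text
29.2 [ 628.56 -192.84  130.25] [ 0.8 -0.2 -3.9] [ 0.03 -0.1  -0.  ] 29.4
```

Request:
{"api": "arm_command", "payload": {"gripper": [26,26,26,26,26], "dp": [[0,0,0.7],[0,0,0.8],[0,0,0.8],[0,0,0.5],[0,0,0.18]], "twist": [0,0,0,0,0]}}

```text
time: 29.82
tool_pos: [627.9, -190.5, 54.7]
tcp_rot: [-3.14, -0.001, 1.795]
contact_force: [0.1, -1.1, -4.1]
grip_width: 29.5
finger_force: 30.0
```

Request:
{"api": "arm_command", "payload": {"gripper": [26,26,26,26,26], "dp": [[0,0,0.04],[0,0,0.03],[0,0,0],[0,0,0],[0,0,0]], "twist": [0,0,0,0,0]}}

```text
time: 30.45
tool_pos: [628.6, -191.3, 54.4]
tcp_rot: [3.141, 0.0, 1.794]
contact_force: [-0.8, 0.7, -3.7]
grip_width: 29.3
finger_force: 30.0
```

```bash
python3 st.py
```

```text
30.45 [ 628.57 -191.33   54.43] [-0.8  0.7 -3.7] [-0.   -0.12  0.05] 29.3
```

Request:
{"api": "arm_command", "payload": {"gripper": [26,26,26,26,26], "dp": [[0,0,0.03],[0,0,0.03],[0,0,0],[0,0,0],[0,0,0]], "twist": [0,0,0,0,0]}}

```text
time: 31.08
tool_pos: [628.6, -191.4, 53.3]
tcp_rot: [3.141, 0.0, 1.794]
contact_force: [-3.9, 0.1, 5.1]
grip_width: 29.5
finger_force: 30.0
```

```bash
python3 st.py
```

```text
31.075 [ 628.59 -191.4    53.33] [-3.9  0.1  5.1] [0.13 0.41 0.02] 29.5
```

The muller is standing on the slab. Release it, raise the arm straight up and check.

Request:
{"api": "arm_command", "payload": {"gripper": [32,38,46,56,66], "dp": [[0,0,0],[0,0,0],[0,0,0],[0,0,0],[0,0,0]], "twist": [0,0,0,0,0]}}

```text
time: 31.7
tool_pos: [628.5, -191.3, 52.6]
tcp_rot: [-3.142, 0.0, 1.794]
contact_force: [-0.2, -0.1, 0.7]
grip_width: 61.3
finger_force: 0.0
```

Request:
{"api": "arm_command", "payload": {"gripper": [70,70,70,70,70], "dp": [[0,0,0],[0,0,-0.4],[0,0,-0.8],[0,0,-1],[0,0,-1]], "twist": [0,0,0,0,0]}}

```text
time: 32.33
tool_pos: [628.6, -191.4, 134.3]
tcp_rot: [3.141, 0.001, 1.794]
contact_force: [0.7, -0.4, 0.0]
grip_width: 70.2
finger_force: 0.0
```

Request:
{"api": "arm_command", "payload": {"gripper": [70,70,70,70,70], "dp": [[0,0,-1],[0,0,-0.8],[0,0,0],[0,0,0],[0,0,0]], "twist": [0,0,0,0,0]}}

```text
time: 32.95
tool_pos: [628.0, -191.1, 176.5]
tcp_rot: [-3.14, -0.001, 1.794]
contact_force: [0.3, 0.3, -0.4]
grip_width: 70.0
finger_force: 0.0
```

```bash
python3 st.py; python3 snap.py w7; python3 - <<'E'
from h import *
s=capture("side")[:,:,::-1]
s=np.clip(255*(s/255.)**.6,0,255).astype(np.uint8)[165:315,255:455]
w=cv2.imread("pics/w7.png")
a=cv2.resize(s,(600,450),interpolation=cv2.INTER_CUBIC)[:, :400+200]
cv2.imwrite("pics/fin.png",np.vstack([a[:300,:],cv2.resize(w[0:320],(600,300),interpolation=cv2.INTER_AREA)]))
E
```

```text
32.95 [ 627.99 -191.09  176.54] [ 0.3  0.3 -0.4] [ 0.04 -0.1   0.  ] 70.0
[ 628.  -191.1  176.5] [-3.140e+00 -1.000e-03  1.794e+00] 32.95
```

View pics/fin.png

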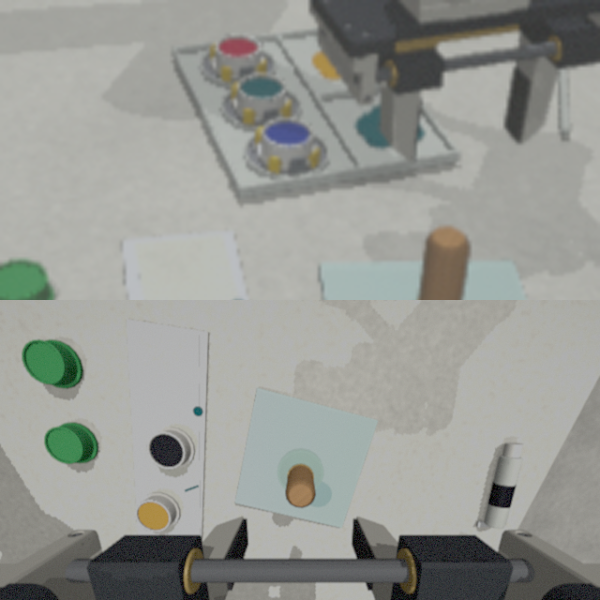

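The final picture shows the teal pan at (261,90), level with the crimson and blue pans and fully home. The muller stands upright on the slab at (300,485), and the other pans are untouched.

```bash
python3 -c "
from plant import *
print(close_job())"
```

```text
the job is handed in; nothing more can be done
None
```

The teal pan was set on the tongues, released, then pressed with the muller until it clicked fully home; the muller is back upright on the slab, and the job was handed in at about 33 s of the 53 s allowed.

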